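# Open the fruit caddy for a customer with its lever

## Robot

A 6-joint arm with a two-finger parallel gripper is mounted at the origin on the work surface. World frame = base frame: x ahead of the robot, y to its left, z up, the work surface at z = 0. Lengths are in m, angles in rad, forces in N, time in s.
With the tool pointing down it reaches from about 0.375 to 0.975 m from the base axis. Payload 3.8 kg.
Tool frame: the origin (TCP) lies at the very end of the fingers, on their centre line; the grasp point (between the pads) lies 19 mm behind it; z points along the fingers, y is the line along which they close (so a half turn about z gives the same grasp; the last joint's range is limited). The gripper opens to 85 mm and grips with 20 to 120 N. Pads are 22 mm wide; open, the fingers measure 114 mm over their backs; the gripper's body (76 mm by 85 mm) begins 54 mm behind the grasp point. The pads swing forward as they close: fully open they stand 13 mm farther back than shut.
Start: joints at [-0.037, 0.264, 1.604, -0, 1.274, -0.037], TCP at [0.675, -0, 0.231] pointing down, gripper open.
Joint ranges: [-2.63, 2.63], [-0.94, 2.18], [0.31, 2.57], [-1.31, 4.45], [0, 2.66], [-2.55, 2.55]. Speed limits (rad/s): [2.57, 2.57, 3.14, 3.14, 3.14, 3.14].

## Interface

Orientations are given as a rotation vector (axis times angle).
In Python, from workcell import read_state, read_camera, calibration, finish_job gives the robot as it stands.
- The arm moves only by the tool step_arm, never from a script. Its argument "commands" is a list of rows, each an object of numbers: "fingers": the gripper's target within -1 to 1 (shut at 1, half-way at 0, fully open at -1); "dx", "dy", "dz": the shift along the tool's x, y, z in m; "roll": the turn about the tool's z in degrees. In form: [{"fingers": .., "dx": .., "dy": .., "dz": .., "roll": ..}, ...]. A call has 1 to 8 rows; each row is the pose to reach, as a shift and turn from the pose commanded when the call began, along the tool's axes at that moment; what a row does not reach only later rows make up. A row lasts 1/8 s, in which the tool goes at most 62.5 mm and 10.7 degrees, less where a joint would pass 70% of its speed; a pose out of reach is approached as far as the arm can. A call with a gripper value outside its range is refused whole. The fingers move at their own pace and stop on an object; "squeeze" is the grip in N (left out, the last holds). Time passes only in rows, so rows that repeat a pose let the fingers close. It gives the time, the measured TCP pose, the force, the opening and the grip force at its end, in the units of the state.
- read_state(): the state, without advancing time (a new reading comes with each control period).
- read_camera(name): name is "scene" or "side" or "wrist"; returns (picture, depth): 384x512x3 uint8, blue, green, red; 384x512 float32, m along the optical axis (not along the pixel's ray), 0 where there is no reading.
- calibration(name): a dict with "intrinsics" (3x3 intrinsics, pixels), "k1" (the pictures are not rectified: a ray, as slopes to the right and down, at radius r is drawn at 1 + k1 r^2 times it, then the intrinsics apply), "world_to_cam" (4x4, takes a point from world to camera coordinates). Camera axes: x right, y up, looking along -z (the intrinsics and any distortion apply to the point x, -y, -z); pixel columns grow to the right and rows downward; lengths in m; the calibration is good to about 2 mm. A picture is of the moment at which its call begins: read the wrist's pose just before it. calibration takes no time and is no camera call; for the wrist camera it gives the pose at the moment of the call.
- finish_job(): hands the job in; it is judged then, once.
The state is a dict: "time": time; "q": joint angles; "joint_vel": joint speeds; "joint_torque": joint torques, N m; "tool_pos": TCP position; "tcp_rot": TCP orientation; "wrist_force": force on the tool from outside, world axes, zero at the start; "torque": the same for the moment, N m; "width": opening from 0.0 (shut) to 1.0 (fully open); "grip_force": force on a finger pad.
Only numpy, scipy, OpenCV 4.12 (cv2) and the standard library are available. Lean on these libraries where they do the work, as an engineer would, in place of code of your own. Each camera call takes 0.05 s, during which the arm holds its last target. There are 200 camera calls.

## Task

A customer wants a piece of fruit from the wider of the two lidded caddies: with the fingertips, and without gripping the lever, press that caddy's lever down until its lid stands fully open, and hold it there for about three seconds. Then let the lever up slowly so that the lid eases shut without slamming. Work the lid by its lever only, keep the narrow caddy shut, and leave everything else on the counter where it stands.

Things in the scene. Friction and masses are not known exactly. Their poses are not given: they have to be found in the camera images.
- wide: the wide fruit caddy: stainless lidded box 160 mm deep (its x) by 220 mm wide (its y), 125 mm tall (134 mm with the lid), fixed to the counter. Origin: centre of its underside; its x points from the lever side to the hinge side, z up. A 22 mm wide grey linkage cover runs along its -y side
- wide_lid_edge (a point): middle of the front edge, upper face, of the flat steel lid panel of the wide caddy, 168 x 226 x 6 mm, about 0.36 kg, hinged at the caddy's far rim (caddy x = +80 mm, z = 131 mm); when shut it covers the caddy, this edge nearest the lever, 134 mm up
- wide_lid (a joint): angle of the wide caddy's lid: 0 shut, 1.14 rad fully open. It is linked to the lever (turns 2.2 times as far) and falls shut by its own weight: with the lever let go it slams at over 3 rad/s
- wide_lever (a joint): angle of the wide caddy's lever: 0 at rest (up), 0.52 rad at its stop (fully down). It pivots 96 mm in front of the caddy's origin (caddy x = -96 mm) at 125 mm height; the middle of its pad is 105 mm from the pivot. Its weight-driven resistance is about 1.5 to 10 N at the pad, highest at the start of the press
- wide_lever_pad (a point): middle of the top face of the wide caddy's lever pad: a black plate 40 mm (along the lever) x 70 mm (across) x 6 mm, sticking out of the caddy's -x side, 198 mm in front of its origin. Its top is 154 mm above the counter at rest, 100 mm fully pressed, moving almost straight down. z is its normal, tipped 0.25 rad to the caddy at rest, 0.27 rad away when pressed; y runs across it
- narrow: the narrow fruit caddy: stainless lidded box 160 mm deep (its x) by 130 mm wide (its y), 125 mm tall (134 mm with the lid), fixed to the counter. Origin: centre of its underside; its x points from the lever side to the hinge side, z up. A 22 mm wide grey linkage cover runs along its -y side
- narrow_lid_edge (a point): middle of the front edge, upper face, of the flat steel lid panel of the narrow caddy, 168 x 136 x 6 mm, about 0.26 kg, hinged at the caddy's far rim (caddy x = +80 mm, z = 131 mm); when shut it covers the caddy, this edge nearest the lever, 134 mm up
- narrow_lid (a joint): angle of the narrow caddy's lid: 0 shut, 1.14 rad fully open. It is linked to the lever (turns 2.2 times as far) and falls shut by its own weight: with the lever let go it slams at over 3 rad/s
- narrow_lever (a joint): angle of the narrow caddy's lever: 0 at rest (up), 0.52 rad at its stop (fully down). It pivots 96 mm in front of the caddy's origin (caddy x = -96 mm) at 125 mm height; the middle of its pad is 105 mm from the pivot. Its weight-driven resistance is about 1.5 to 10 N at the pad, highest at the start of the press
- narrow_lever_pad (a point): middle of the top face of the narrow caddy's lever pad: a black plate 40 mm (along the lever) x 70 mm (across) x 6 mm, sticking out of the caddy's -x side, 198 mm in front of its origin. Its top is 154 mm above the counter at rest, 100 mm fully pressed, moving almost straight down. z is its normal, tipped 0.25 rad to the caddy at rest, 0.27 rad away when pressed; y runs across it
- tub: closed fruit tub, 80 mm across, 85 mm tall, loose, standing between the two levers; origin at its underside
- punnet: low berry punnet 108 x 148 x 48 mm, loose; origin at its underside
- spatula: spatula lying across in front of the robot, loose; origin at its underside, its length along its x
- cup: empty clear cup, 84 mm across the rim, 100 mm tall, loose; origin at its underside
- bowl: small steel bowl, 130 mm across, 55 mm tall, loose; origin at its underside
- spray: white bottle, 56 mm across, 150 mm tall, loose, between the caddies; origin at its underside
- pineapple: whole pineapple, 124 mm across, about 290 mm tall with its leaves, loose; origin at its underside

How it is judged:
By the outcome, as a careful person would: the job done as asked, in the order asked, and still so for the second after the job is handed in, with the robot touching nothing.
It also fails if it takes over 45 s, if anything falls off the work surface, if the arm or the gripper's body presses on something with over 40 N, if the wrist force passes 120 N, or if a joint passes its speed limit or range.

## Working session

There is one attempt and no reset: what is moved stays moved. The work goes in short steps, Python scripts to look and compute and a tool call to move; the robot and the scene stay as the last step left them, time stands still between calls to the robot, and variables do not carry over. Pictures are saved under pics/ and viewed, at most 10 in all, crops included, and the job is handed in when it is done.

Besides the shell and the picture viewer there is one more tool, called after "Request:" as name(argument=value, ...), one argument or row to a line, values as JSON. step_arm: Moves the arm, as the interface text tells. Its arguments: {"type":"object","properties":{"commands":{"type":"array","items":{"type":"object","properties":{"fingers":{"type":"number"},"dx":{"type":"number"},"dy":{"type":"number"},"dz":{"type":"number"},"roll":{"type":"number"}}}},"squeeze":{"type":"number"}},"required":["commands"]}

```bash
mkdir -p pics; cat > h.py <<'E'
import numpy as np, cv2
from workcell import *
def cloud(name):
    img,d=read_camera(name); c=calibration(name); K=np.array(c["intrinsics"]); T=np.linalg.inv(np.array(c["world_to_cam"]))
    v,u=np.mgrid[0:384,0:512].astype(float)
    p=np.stack([u.ravel(),v.ravel()],1)[:,None]
    n=cv2.undistortPoints(p,K,np.array([c["k1"],0,0,0.]))[:,0].reshape(384,512,2)
    P=np.stack([n[...,0]*d,-n[...,1]*d,-d,np.ones_like(d)],-1)@T.T
    return img,d,P[...,:3]
E
python3 - <<'E'
from h import *
for n in("scene","side"):
    img,d,P=cloud(n); cv2.imwrite(f"pics/{n}0.png",img); np.savez(f"{n}0.npz",img=img,d=d,P=P)
s=read_state(); print(s)
E
```

```text
{'time': 0.1, 'q': array([-3.69122434e-02,  2.64676265e-01,  1.60524062e+00,  1.25870653e-06,
        1.27369194e+00, -3.68895303e-02]), 'joint_vel': array([ 0.00012954, -0.00093803, -0.00281923,  0.00027885,  0.0013557 ,
        0.00044025]), 'joint_torque': array([ 2.96398039e-04, -5.16707003e+01, -3.68589377e+01,  1.30520286e-05,
        6.22219843e-03,  5.24967299e-05]), 'tool_pos': array([6.74342347e-01, 1.45916432e-05, 2.30085844e-01]), 'tcp_rot': array([-2.22042140e+00, -2.22037015e+00,  2.15286309e-03]), 'wrist_force': array([ 0.27555664,  0.07356195, -0.28421488]), 'torque': array([-0.01864737, -0.01176899, -0.03605974]), 'grip_force': 0.0, 'width': 0.9988489795691908}
```

View pics/scene0.png

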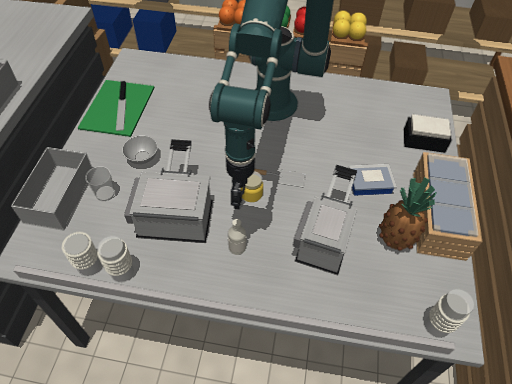

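View pics/side0.png

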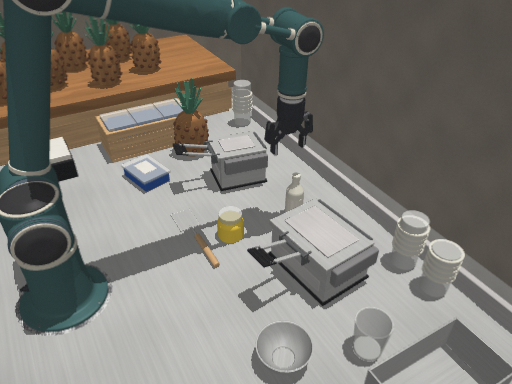

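The scene view shows the wide caddy at (172,205), its black pad at about (180,146). The narrow caddy is at (328,235), pad (344,171). In the side view the wide pad is at (262,256).

```bash
python3 - <<'E'
from h import *
from scipy import ndimage as N
for n,(lu,lv),(pu,pv) in(("scene",(172,195),(180,146)),("side",(322,230),(262,256)),("scene",(325,218),(344,171)),("side",(238,143),(180,149))):
    f=np.load(f"{n}0.npz"); P=f["P"]; img=f["img"]; z=P[...,2]
    L,_=N.label((abs(z-.134)<.006)); l=L[lv,lu]; m=L==l
    q=P[m][:,:2].astype(np.float32); r=cv2.minAreaRect(q); print(n,"lid",l,m.sum(),P[lv,lu],r)
    w=np.zeros_like(z,bool); w[pv-16:pv+17,pu-16:pu+17]=1
    b=w&(img.max(2)<60)&(z>.12)&(z<.18); q=P[b]; print(" pad",b.sum(),np.median(q,0),q.min(0),q.max(0),cv2.minAreaRect(q[:,:2].astype(np.float32)))
E
```

```text
scene lid 11 3075 [ 0.63758677 -0.22497682  0.13614285] ((0.6091210246086121, -0.23345643281936646), (0.23323340713977814, 0.2306097149848938), 4.437251567840576)
 pad 180 [ 0.44001794 -0.25285295  0.15379078] [ 0.41763572 -0.28627345  0.14272617] [ 0.46211127 -0.21793582  0.16290725] ((0.4386869966983795, -0.25194239616394043), (0.04164443165063858, 0.06724689155817032), 8.693979263305664)
side lid 0 188231 [ 0.62949629 -0.24196127  0.14121351] ((0.8142903447151184, 0.7398274540901184), (3.2688140869140625, 1.9558371305465698), 89.7375717163086)
 pad 270 [ 0.43468756 -0.25961831  0.15553002] [ 0.41563628 -0.28987514  0.1462242 ] [ 0.45857209 -0.22552029  0.1611492 ] ((0.4379296600818634, -0.2568591237068176), (0.03956924378871918, 0.06513950973749161), 4.923501968383789)
scene lid 15 2137 [0.6335277  0.25421995 0.13458629] ((0.6209447383880615, 0.2703043222427368), (0.13969683647155762, 0.2378426045179367), 80.78770446777344)
 pad 193 [0.45530144 0.30154273 0.15473413] [0.4362163  0.26940157 0.14410517] [0.48180777 0.33755257 0.1631075 ] ((0.45660731196403503, 0.30139556527137756), (0.06689608097076416, 0.044061776250600815), 77.56414031982422)
side lid 46 1156 [0.64872188 0.25872756 0.13920024] ((0.6112810373306274, 0.2711891531944275), (0.14345137774944305, 0.24721795320510864), 79.8519058227539)
 pad 105 [0.45029934 0.29374846 0.15528538] [0.43093061 0.26191405 0.14755376] [0.47362882 0.3344413  0.16127287] ((0.4538121223449707, 0.2983033061027527), (0.07074245065450668, 0.03658369928598404), 80.55413818359375)
```

Both views put the wide pad's middle at about (0.438, -0.254, 0.154). Its size, height and reach all fit, and the caddy's yaw is about +6°. I'll move above the pad with the fingers shut and turned across it.

Request:
step_arm(
  commands=[
    {"fingers": 1,"dx": -0.03,"dy": -0.03,"dz": 0,"roll": 10},
    {"fingers": 1,"dx": -0.07,"dy": -0.065,"dz": 0,"roll": 20},
    {"fingers": 1,"dx": -0.11,"dy": -0.1,"dz": 0,"roll": 30},
    {"fingers": 1,"dx": -0.15,"dy": -0.14,"dz": 0,"roll": 40},
    {"fingers": 1,"dx": -0.19,"dy": -0.175,"dz": 0,"roll": 50},
    {"fingers": 1,"dx": -0.225,"dy": -0.21,"dz": 0,"roll": 60},
    {"fingers": 1,"dx": -0.245,"dy": -0.228,"dz": 0,"roll": 70},
    {"fingers": 1,"dx": -0.254,"dy": -0.236,"dz": 0,"roll": 80},
  ],
  squeeze=20,
)

```text
time: 1.1
tool_pos: [0.4374, -0.255, 0.2308]
tcp_rot: [-3.13, -0.262, 0.001]
wrist_force: [0.3, -0.0, -0.5]
width: -0.002
grip_force: 0.0
```

Request:
step_arm(
  commands=[
    {"fingers": 1,"dx": 0,"dy": 0,"dz": 0.01,"roll": 4},
    {"fingers": 1,"dx": 0,"dy": 0,"dz": 0.025,"roll": 4},
    {"fingers": 1,"dx": 0,"dy": 0,"dz": 0.035,"roll": 4},
    {"fingers": 1,"dx": 0,"dy": 0,"dz": 0.035,"roll": 4},
  ],
)

```text
time: 1.6
tool_pos: [0.4382, -0.2532, 0.1946]
tcp_rot: [-3.135, -0.166, 0.004]
wrist_force: [-0.5, 0.2, -0.3]
width: -0.003
grip_force: 0.0
```

```bash
python3 - <<'E'
from h import *
from scipy.spatial.transform import Rotation as R
s=read_state(); print(s["time"],s["tool_pos"],s["width"],s["wrist_force"],s["q"]); print(R.from_rotvec(s["tcp_rot"]).as_matrix().round(3))
img,d,P=cloud("wrist"); i2,_,_=cloud("side")
c=cv2.resize(i2[170:330,180:380],(500,400))
o=np.zeros((400,800,3),np.uint8); o[:300,:400]=cv2.resize(img,(400,300)); o[:320,400:]=cv2.resize(i2[170:330,180:380],(400,320)); cv2.imwrite("pics/c1.png",o)
E
```

```text
1.6 [ 0.43817855 -0.25316992  0.19456392] -0.003448921007024404 [-0.47221709  0.17489783 -0.28372333] [-5.73158123e-01 -2.84866359e-02  1.99842319e+00  2.35854849e-05
  1.17488142e+00  8.91768070e-01]
[[ 0.994  0.106 -0.003]
 [ 0.106 -0.994  0.002]
 [-0.002 -0.002 -1.   ]]
```

View pics/c1.png

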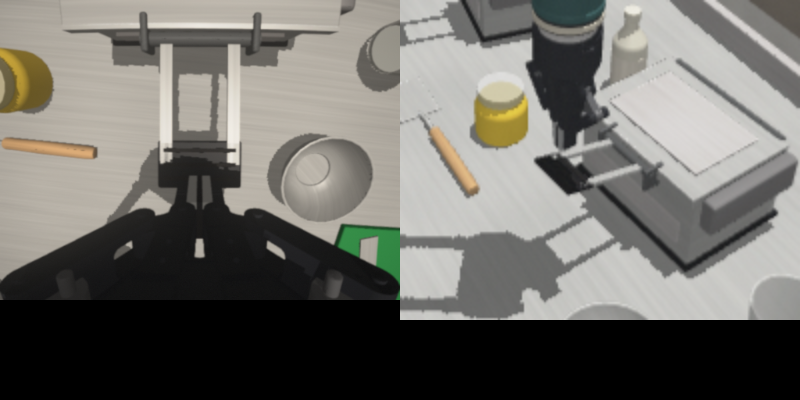

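The wrist view shows the shut fingertips (200,185) centred on the lever, over its black pad (200,163). The side view agrees, and the tub and bowl are clear of the gripper. I'll press slowly.

Request:
step_arm(
  commands=[
    {"fingers": 1,"dz": 0.015},
    {"fingers": 1,"dz": 0.028},
    {"fingers": 1,"dz": 0.034},
    {"fingers": 1,"dz": 0.038},
    {"fingers": 1,"dz": 0.042},
    {"fingers": 1,"dz": 0.046},
    {"fingers": 1,"dz": 0.05},
    {"fingers": 1,"dz": 0.054},
  ],
)

```text
invalid input
```

Request:
step_arm(
  commands=[
    {"fingers": 1,"dz": 0.004},
    {"fingers": 1,"dz": 0.008},
    {"fingers": 1,"dz": 0.012},
    {"fingers": 1,"dz": 0.016},
    {"fingers": 1,"dz": 0.02},
    {"fingers": 1,"dz": 0.024},
    {"fingers": 1,"dz": 0.028},
    {"fingers": 1,"dz": 0.03},
  ],
)

```text
invalid input
```

Every row needs all of its fields.

Request:
step_arm(
  commands=[
    {"fingers": 1,"dx": 0,"dy": 0,"dz": 0.015,"roll": 0},
    {"fingers": 1,"dx": 0,"dy": 0,"dz": 0.028,"roll": 0},
    {"fingers": 1,"dx": 0,"dy": 0,"dz": 0.034,"roll": 0},
    {"fingers": 1,"dx": 0,"dy": 0,"dz": 0.038,"roll": 0},
    {"fingers": 1,"dx": 0,"dy": 0,"dz": 0.042,"roll": 0},
    {"fingers": 1,"dx": 0,"dy": 0,"dz": 0.046,"roll": 0},
    {"fingers": 1,"dx": 0,"dy": 0,"dz": 0.05,"roll": 0},
    {"fingers": 1,"dx": 0,"dy": 0,"dz": 0.054,"roll": 0},
  ],
)

```text
time: 2.7
tool_pos: [0.4389, -0.2545, 0.1434]
tcp_rot: [3.136, 0.165, -0.0]
wrist_force: [-3.7, -0.3, 5.5]
width: -0.001
grip_force: 2.7
```

Request:
step_arm(
  commands=[
    {"fingers": 1,"dx": 0,"dy": 0,"dz": 0.004,"roll": 0},
    {"fingers": 1,"dx": 0,"dy": 0,"dz": 0.008,"roll": 0},
    {"fingers": 1,"dx": 0,"dy": 0,"dz": 0.012,"roll": 0},
    {"fingers": 1,"dx": 0,"dy": 0,"dz": 0.016,"roll": 0},
    {"fingers": 1,"dx": 0,"dy": 0,"dz": 0.02,"roll": 0},
    {"fingers": 1,"dx": 0,"dy": 0,"dz": 0.024,"roll": 0},
    {"fingers": 1,"dx": 0,"dy": 0,"dz": 0.028,"roll": 0},
    {"fingers": 1,"dx": 0,"dy": 0,"dz": 0.032,"roll": 0},
  ],
)

```text
time: 3.7
tool_pos: [0.4396, -0.2545, 0.1105]
tcp_rot: [3.136, 0.164, 0.002]
wrist_force: [-0.9, -2.1, 3.5]
width: 0.001
grip_force: 1.9
```

Request:
step_arm(
  commands=[
    {"fingers": 1,"dx": 0,"dy": 0,"dz": 0.003,"roll": 0},
    {"fingers": 1,"dx": 0,"dy": 0,"dz": 0.005,"roll": 0},
    {"fingers": 1,"dx": 0,"dy": 0,"dz": 0.006,"roll": 0},
    {"fingers": 1,"dx": 0,"dy": 0,"dz": 0.006,"roll": 0},
  ],
)

```text
time: 4.2
tool_pos: [0.439, -0.2538, 0.1041]
tcp_rot: [-3.137, -0.164, 0.0]
wrist_force: [0.6, -0.1, 2.2]
width: -0.005
grip_force: 0.9
```

Request:
step_arm(
  commands=[
    {"fingers": 1,"dx": 0,"dy": 0,"dz": 0.001,"roll": 0},
    {"fingers": 1,"dx": 0,"dy": 0,"dz": 0.002,"roll": 0},
    {"fingers": 1,"dx": 0,"dy": 0,"dz": 0.003,"roll": 0},
    {"fingers": 1,"dx": 0,"dy": 0,"dz": 0.003,"roll": 0},
  ],
)

```text
time: 4.7
tool_pos: [0.4391, -0.2539, 0.1019]
tcp_rot: [-3.137, -0.164, -0.0]
wrist_force: [-1.5, 1.9, 7.5]
width: 0.001
grip_force: 3.2
```

Force is rising, so the lever is at its stop. I'll press a little further for a firm hold.

Request:
step_arm(
  commands=[
    {"fingers": 1,"dx": 0,"dy": 0,"dz": 0.001,"roll": 0},
    {"fingers": 1,"dx": 0,"dy": 0,"dz": 0.002,"roll": 0},
    {"fingers": 1,"dx": 0,"dy": 0,"dz": 0.002,"roll": 0},
    {"fingers": 1,"dx": 0,"dy": 0,"dz": 0.002,"roll": 0},
  ],
)

```text
time: 5.2
tool_pos: [0.4393, -0.254, 0.1015]
tcp_rot: [-3.137, -0.164, -0.001]
wrist_force: [-4.5, 2.9, 17.3]
width: -0.003
grip_force: 8.5
```

```bash
python3 - <<'E'
from h import *
s=read_state(); print(s["time"],s["tool_pos"],s["wrist_force"])
i2,_,P=cloud("side"); cv2.imwrite("pics/open.png",i2[100:340,160:420].repeat(2,0).repeat(2,1))
m=(P[...,0]>.5)&(P[...,0]<.8)&(P[...,1]<-.1)&(P[...,1]>-.36)&(P[...,2]>.15)&(P[...,2]<.4)
q=P[m]; print(m.sum(),q.max(0),q.min(0)); A=np.c_[q[:,:2],np.ones(len(q))]; k=np.median(q,0); e=np.linalg.svd(q-k,full_matrices=False)[2][2]; print(e,np.arccos(abs(e[2])))
E
```

```text
5.2 [ 0.43926831 -0.25400127  0.10153552] [-4.4723626   2.9300189  17.32005067]
1802 [ 0.71500875 -0.11662164  0.2885381 ] [ 0.62287925 -0.34669664  0.15002809]
[0.89834155 0.09353339 0.42922484] 1.1271619612264403
```

View pics/open.png

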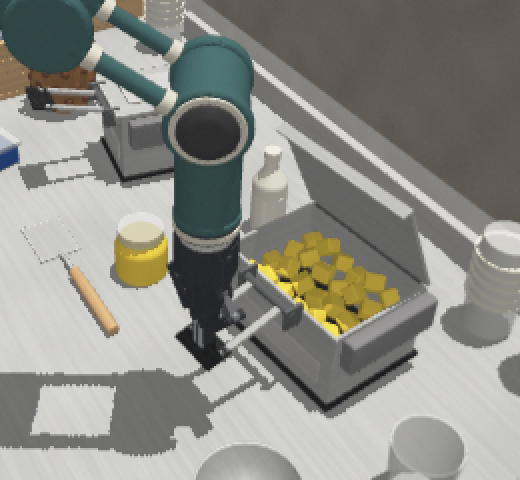

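The lid stands fully open, measured at 1.13 rad against 1.14, with the lid plane at (360,210). The narrow caddy is shut. The lever reached its stop at about 4.6 s, so I'll hold to about 7.8 s.

Request:
step_arm(
  commands=[
    {"fingers": 1,"dx": 0,"dy": 0,"dz": 0,"roll": 0},
    {"fingers": 1,"dx": 0,"dy": 0,"dz": 0,"roll": 0},
    {"fingers": 1,"dx": 0,"dy": 0,"dz": 0,"roll": 0},
    {"fingers": 1,"dx": 0,"dy": 0,"dz": 0,"roll": 0},
    {"fingers": 1,"dx": 0,"dy": 0,"dz": 0,"roll": 0},
    {"fingers": 1,"dx": 0,"dy": 0,"dz": 0,"roll": 0},
    {"fingers": 1,"dx": 0,"dy": 0,"dz": 0,"roll": 0},
    {"fingers": 1,"dx": 0,"dy": 0,"dz": 0,"roll": 0},
  ],
)

```text
time: 6.25
tool_pos: [0.4393, -0.254, 0.1015]
tcp_rot: [-3.137, -0.164, -0.001]
wrist_force: [-3.8, 3.7, 17.2]
width: 0.0
grip_force: 8.5
```

Request:
step_arm(
  commands=[
    {"fingers": 1,"dx": 0,"dy": 0,"dz": 0,"roll": 0},
    {"fingers": 1,"dx": 0,"dy": 0,"dz": 0,"roll": 0},
    {"fingers": 1,"dx": 0,"dy": 0,"dz": 0,"roll": 0},
    {"fingers": 1,"dx": 0,"dy": 0,"dz": 0,"roll": 0},
    {"fingers": 1,"dx": 0,"dy": 0,"dz": 0,"roll": 0},
    {"fingers": 1,"dx": 0,"dy": 0,"dz": 0,"roll": 0},
    {"fingers": 1,"dx": 0,"dy": 0,"dz": 0,"roll": 0},
    {"fingers": 1,"dx": 0,"dy": 0,"dz": 0,"roll": 0},
  ],
)

```text
time: 7.25
tool_pos: [0.4393, -0.254, 0.1015]
tcp_rot: [-3.137, -0.164, -0.001]
wrist_force: [-4.3, 4.1, 16.0]
width: -0.003
grip_force: 8.5
```

Request:
step_arm(
  commands=[
    {"fingers": 1,"dx": 0,"dy": 0,"dz": 0,"roll": 0},
    {"fingers": 1,"dx": 0,"dy": 0,"dz": 0,"roll": 0},
    {"fingers": 1,"dx": 0,"dy": 0,"dz": 0,"roll": 0},
    {"fingers": 1,"dx": 0,"dy": 0,"dz": 0,"roll": 0},
  ],
)

```text
time: 7.75
tool_pos: [0.4393, -0.254, 0.1015]
tcp_rot: [-3.137, -0.164, -0.001]
wrist_force: [-4.0, 2.9, 17.2]
width: -0.0
grip_force: 8.5
```

Request:
step_arm(
  commands=[
    {"fingers": 1,"dx": 0,"dy": 0,"dz": -0.002,"roll": 0},
    {"fingers": 1,"dx": 0,"dy": 0,"dz": -0.004,"roll": 0},
    {"fingers": 1,"dx": 0,"dy": 0,"dz": -0.006,"roll": 0},
    {"fingers": 1,"dx": 0,"dy": 0,"dz": -0.008,"roll": 0},
    {"fingers": 1,"dx": 0,"dy": 0,"dz": -0.01,"roll": 0},
    {"fingers": 1,"dx": 0,"dy": 0,"dz": -0.012,"roll": 0},
    {"fingers": 1,"dx": 0,"dy": 0,"dz": -0.014,"roll": 0},
    {"fingers": 1,"dx": 0,"dy": 0,"dz": -0.016,"roll": 0},
  ],
)

```text
time: 8.75
tool_pos: [0.4388, -0.2539, 0.1154]
tcp_rot: [-3.137, -0.164, 0.001]
wrist_force: [-2.5, 0.7, 2.7]
width: 0.001
grip_force: 1.4
```

Request:
step_arm(
  commands=[
    {"fingers": 1,"dx": 0,"dy": 0,"dz": -0.002,"roll": 0},
    {"fingers": 1,"dx": 0,"dy": 0,"dz": -0.004,"roll": 0},
    {"fingers": 1,"dx": 0,"dy": 0,"dz": -0.006,"roll": 0},
    {"fingers": 1,"dx": 0,"dy": 0,"dz": -0.008,"roll": 0},
    {"fingers": 1,"dx": 0,"dy": 0,"dz": -0.01,"roll": 0},
    {"fingers": 1,"dx": 0,"dy": 0,"dz": -0.012,"roll": 0},
    {"fingers": 1,"dx": 0,"dy": 0,"dz": -0.014,"roll": 0},
    {"fingers": 1,"dx": 0,"dy": 0,"dz": -0.016,"roll": 0},
  ],
)

```text
time: 9.75
tool_pos: [0.4392, -0.254, 0.1315]
tcp_rot: [3.137, 0.164, 0.001]
wrist_force: [-2.3, 1.1, 3.0]
width: 0.002
grip_force: 1.9
```

Request:
step_arm(
  commands=[
    {"fingers": 1,"dx": 0,"dy": 0,"dz": -0.002,"roll": 0},
    {"fingers": 1,"dx": 0,"dy": 0,"dz": -0.004,"roll": 0},
    {"fingers": 1,"dx": 0,"dy": 0,"dz": -0.006,"roll": 0},
    {"fingers": 1,"dx": 0,"dy": 0,"dz": -0.008,"roll": 0},
    {"fingers": 1,"dx": 0,"dy": 0,"dz": -0.0095,"roll": 0},
    {"fingers": 1,"dx": 0,"dy": 0,"dz": -0.011,"roll": 0},
    {"fingers": 1,"dx": 0,"dy": 0,"dz": -0.012,"roll": 0},
    {"fingers": 1,"dx": 0,"dy": 0,"dz": -0.013,"roll": 0},
  ],
)

```text
time: 10.75
tool_pos: [0.4396, -0.2544, 0.1446]
tcp_rot: [3.136, 0.164, 0.002]
wrist_force: [4.2, 0.9, 3.5]
width: -0.002
grip_force: 2.1
```

Request:
step_arm(
  commands=[
    {"fingers": 1,"dx": 0,"dy": 0,"dz": -0.001,"roll": 0},
    {"fingers": 1,"dx": 0,"dy": 0,"dz": -0.002,"roll": 0},
    {"fingers": 1,"dx": 0,"dy": 0,"dz": -0.003,"roll": 0},
    {"fingers": 1,"dx": 0,"dy": 0,"dz": -0.004,"roll": 0},
    {"fingers": 1,"dx": 0,"dy": 0,"dz": -0.005,"roll": 0},
    {"fingers": 1,"dx": 0,"dy": 0,"dz": -0.006,"roll": 0},
    {"fingers": 1,"dx": 0,"dy": 0,"dz": -0.007,"roll": 0},
    {"fingers": 1,"dx": 0,"dy": 0,"dz": -0.008,"roll": 0},
  ],
)

```text
time: 11.75
tool_pos: [0.439, -0.254, 0.1523]
tcp_rot: [3.137, 0.164, 0.0]
wrist_force: [3.5, -0.3, 3.7]
width: 0.003
grip_force: 2.1
```

Request:
step_arm(
  commands=[
    {"fingers": 1,"dx": 0,"dy": 0,"dz": -0.001,"roll": 0},
    {"fingers": 1,"dx": 0,"dy": 0,"dz": -0.002,"roll": 0},
    {"fingers": 1,"dx": 0,"dy": 0,"dz": -0.003,"roll": 0},
    {"fingers": 1,"dx": 0,"dy": 0,"dz": -0.004,"roll": 0},
    {"fingers": 1,"dx": 0,"dy": 0,"dz": -0.005,"roll": 0},
    {"fingers": 1,"dx": 0,"dy": 0,"dz": -0.006,"roll": 0},
    {"fingers": 1,"dx": 0,"dy": 0,"dz": -0.007,"roll": 0},
    {"fingers": 1,"dx": 0,"dy": 0,"dz": -0.008,"roll": 0},
  ],
)

```text
time: 12.75
tool_pos: [0.4384, -0.2538, 0.1598]
tcp_rot: [-3.137, -0.164, 0.002]
wrist_force: [0.1, 0.2, -0.1]
width: 0.001
grip_force: 0.0
```

The tool is out of contact. I'll raise it clear.

Request:
step_arm(
  commands=[
    {"fingers": 1,"dx": 0,"dy": 0,"dz": -0.005,"roll": 0},
    {"fingers": 1,"dx": 0,"dy": 0,"dz": -0.02,"roll": 0},
    {"fingers": 1,"dx": 0,"dy": 0,"dz": -0.04,"roll": 0},
    {"fingers": 1,"dx": 0,"dy": 0,"dz": -0.06,"roll": 0},
    {"fingers": 1,"dx": 0,"dy": 0,"dz": -0.07,"roll": 0},
    {"fingers": 1,"dx": 0,"dy": 0,"dz": -0.07,"roll": 0},
  ],
)

```text
time: 13.5
tool_pos: [0.4397, -0.2544, 0.2317]
tcp_rot: [3.136, 0.164, 0.003]
wrist_force: [0.3, 0.1, -0.4]
width: -0.0
grip_force: 0.0
```

```bash
python3 - <<'E'
from h import *
s=read_state(); print(s["time"],s["tool_pos"],s["wrist_force"])
i2,_,P=cloud("side"); cv2.imwrite("pics/end.png",i2)
m=(P[...,0]>.55)&(P[...,0]<.72)&(P[...,1]<-.13)&(P[...,1]>-.33)&(P[...,2]>.1); print(np.percentile(P[m][:,2],[5,50,95]))
E
```

```text
13.5 [ 0.43966356 -0.25439418  0.23170657] [ 0.34735489  0.09118194 -0.40091545]
[0.1320402  0.13668694 0.14007569]
```

View pics/end.png

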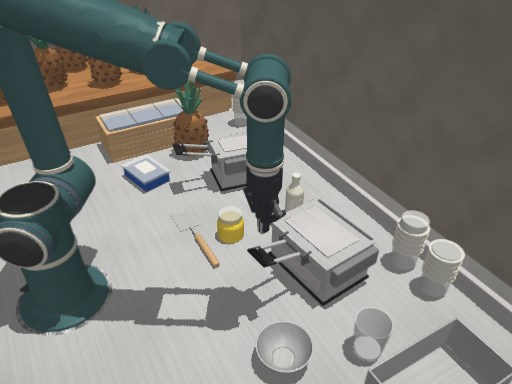

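The wide lid is shut at (322,230), the lever is back up at (262,256), and everything else stands where it was.

```bash
python3 -c "from workcell import *; print(finish_job())"
```

```text
the job is handed in; nothing more can be done
None
```

I pressed the wide caddy's lever with shut fingertips until its lid was fully open, held it for about 3 s, then let it ease shut over about 5 s; nothing else was moved, and the job is handed in.

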